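# Wedge the display stand's shelf tight

## Task

The shelf of the little wooden display stand is loose: take the wooden wedge out of its block and start it, thin end down and sloping side away from the end panel, in the slot of the shelf's tenon. Then take the wooden pounder and drive the wedge down with gentle taps or pushes on its top until it firmly stops going further and the shelf is drawn tight against the panel, without hitting it hard. Finally leave the wedge in place, stand the pounder upright back on the counter, and leave everything else where it is.

Things in the scene. Friction and masses are not known exactly. Their poses are not given: they have to be found in the camera images.
- stand: Brown wooden display stand, fixed. Origin on the counter under the middle of the outer face of its end panel; y points outward (away from the shelf), x along the panel, z up. Panel 160 mm in x, y -20 to 0, 112 mm high. The shelf (150 mm wide, z 80 to 110 mm) runs 280 mm in -y to a like panel. Its tenon, 64 mm wide in x, z 80 to 110 mm, juts out through the panel to y = 54 mm.
- slot_mouth (a point): Middle of the top of the wedge slot, straight down through the tenon, at (0, 13, 110) mm of the stand, same axes. 23.5 mm wide in x. In y it starts at an upright strip on the panel, whose face is hidden somewhere from 2 to 6 mm (strip's top at 113 mm); its outer end slopes like the wedge, 1 in 8 narrowing downward, and at the top is at y = 21.5 mm less the shelf's gap. Free room below.
- shelf (a joint): Gap in m between shelf and inside of the end panel: 0.0015 to 0.003 at first, 0 when tight (hard stop). The shelf slides stiffly, 6 N, to +y of the stand as the wedge goes down, 8 mm of wedge per 1 mm, so 12 to 24 mm from snug to home. The wedge moves under about 6 to 11 N on its top and stops firmly with its top 16 to 52 mm above the tenon, how far depends on the hidden strip.
- wedge: Loose plain wooden wedge, 110 mm long, 20 mm wide in x (parallel sides, for gripping), 8 mm thick at the tip, 21 mm at the top, 30 g. Origin mid tip, z to the thick end; upright face y = -4 mm, sloping face y = 4 mm + z/8; flat top centred at y = 5 mm. Starts tip down in its block, 70 mm sticking out. Over 32 N on it splits it; 13 N or more at the end makes sure it is home.
- wedge_slope (a point): Point on the wedge's sloping face near the top, at (0, 17, 105) mm of the wedge.
- holder: Fixed wooden block 70 x 60 x 45 mm (x, y, z) with the pocket for the wedge (floor 5 mm above the counter, 23 mm by 14.6 mm; the wedge leans in it by up to 2 degrees, wedge origin in line with the block's origin). Origin at the centre of the underside.
- pounder: Loose turned beech pounder with a black rubber sole, standing on its foot, 150 mm tall, 0.11 to 0.22 kg: foot 44 mm across and 30 mm high, then a straight round handle 28 mm across from z = 48 mm up to the top. Origin at the centre of the foot's underside, z up. Bring it onto the wedge slowly (under 30 mm/s).
- lath: Bystander: plain even wooden lath 20 x 110 x 12 mm lying flat on the counter (not the wedge).
- mug: Bystander: black mug, 80 mm across, 90 mm high.
- carton: Bystander: cardboard carton 70 x 70 x 120 mm.
- jar: Bystander: amber jar with black cap, 64 mm across, 85 mm high.
- tin_a: Bystander: tin 56 mm across, 55 mm high, standing on the shelf.
- tin_b: Bystander: tin 56 mm across, 55 mm high, standing on the shelf.
- tea: Bystander: red tea box 60 x 90 x 70 mm.
Not all that is in view belongs to the job. What is shaped like the pounder but yellow is not meant.

How it is judged:
By the outcome, as a careful person would: the job done as asked, in the order asked, and still so for the second after the job is handed in, with the robot touching nothing.
It also fails if it takes over 69 s, if anything falls off the work surface, if the arm or the gripper's body presses on something with over 40 N, if the wrist force passes 120 N, or if a joint passes its speed limit or range.

## Robot

A 7-joint arm with a two-finger parallel gripper is mounted at the origin on the work surface. World frame = base frame: x ahead of the robot, y to its left, z up, the work surface at z = 0. Lengths are in m, angles in rad, forces in N, time in s.
With the tool pointing down it reaches from about 0.35 to 0.9 m from the base axis. Payload 8.1 kg.
Tool frame: the origin (TCP) lies midway between the tips of the shut fingers; the grasp point (between the pads) lies 19 mm behind it; z points along the fingers, y is the line along which they close (so a half turn about z gives the same grasp; the last joint's range is limited). The gripper opens to 92 mm and grips with 3 to 60 N. Pads are 19 mm wide; open, the fingers measure 130 mm over their backs; the gripper's body (75 mm by 190 mm) begins 47 mm behind the grasp point.
Start: joints at [1.156, 0.434, 0.025, 1.573, -0.012, 1.134, -0.075], TCP at [0.192, -0.595, 0.227] pointing down, gripper open.
Joint ranges: [-2.62, 2.62], [-0.44, 2.09], [-1.27, 1.32], [0.08, 2.57], [-1.32, 4.46], [0.12, 2], [-2.74, 2.74]. Speed limits (rad/s): [2.22, 2.22, 3.01, 3.01, 3.14, 3.14, 3.14].

## Interface

Orientations are given as a rotation vector (axis times angle).
In Python, from cell import arm gives the robot as it stands.
- The arm moves only by the tool carry_out, never from a script. Its arguments are lists of equal length, an entry for each row: "claw": the finger opening in cm, from 0 to 9.18; "delta_pos": the shift along the tool's x, y, z in cm, a list of three; "angular": the turn, a rotation vector about the tool's x, y, z in rad, a list of three. In form: {"claw": [claw, ...], "delta_pos": [[dx, dy, dz], ...], "angular": [[ax, ay, az], ...]}. A call has 1 to 20 rows; each row shifts and turns the commanded pose from where the row before left it, along the tool's axes as they then stand; what a row does not reach is not made up. A row lasts 1/10 s, in which the tool goes at most 50 mm and 8.59 degrees, less where a joint would pass 70% of its speed; a pose out of reach is approached as far as the arm can. A call with a gripper value outside its range is refused whole. The fingers move at their own pace and stop on an object; "force" is the grip in N (left out, the last holds). Time passes only in rows, so rows that do not move let the fingers close. It gives the time, the measured TCP pose, the force, the opening and the grip force at its end, in the units of the state.
- arm.observe(): the state, without advancing time (a new reading comes with each control period).
- arm.get_image(name): name is "scene" or "top"; returns a dict with "frame" (400x640x3 uint8, red, green, blue), "mtx" (3x3 intrinsics, pixels), "T" (4x4, takes a point from camera to world coordinates). Camera axes: x right, y down, z forward; pixel columns grow to the right and rows downward; lengths in m; the calibration is good to about 2 mm. A picture is of the moment at which its call begins. There is no depth.
- arm.sign_off(): hands the job in; it is judged then, once.
Trained networks look in a picture, given as the dict that the camera call returned (one of the last four; its "shot" number tells which), for a name from the list of things; names that differ only in an ending like _2 or _b are one class to them, and where a whole thing is asked for, a point or a joint stands for the part that bears it (a point fixed in the world has none). Each returns a list of dicts, best first, with "conf" (0 to 1); they miss things now and then, are a little off and sometimes report something else, mostly with a low value. They report only what shows in the picture. A call takes as long as a camera call. They do not tell look-alikes from the thing itself.
- arm.look_for(label, picture): "centre" ([column, row] as shares, 0 to 1, of the picture: columns of its width, rows of its height, amid what is visible of it).
- arm.trace(label, picture): "region" (400x640 bool, what is visible of it) and "centre" ([column, row] as shares, 0 to 1, of the picture: columns of its width, rows of its height, amid what is visible of it).
- arm.place_of(label, picture): "centre" ([column, row] as shares, 0 to 1, of the picture: columns of its width, rows of its height: a listed point, or the origin of a listed thing).
The state is a dict: "clock": time; "joints": joint angles; "dq": joint speeds; "joint_efforts": joint torques, N m; "position": TCP position; "ee_rot": TCP orientation; "force": force on the tool from outside, world axes, zero at the start; "ft_torque": the same for the moment, N m; "width": opening from 0.0 (shut) to 1.0 (fully open); "gripper_force": force on a finger pad.
Only numpy, scipy, OpenCV 4.12 (cv2) and the standard library are available. Lean on these libraries where they do the work, as an engineer would, in place of code of your own. Each camera call takes 0.05 s, during which the arm holds its last target. There are 200 camera calls.

## Working session

There is one attempt and no reset: what is moved stays moved. The work goes in short steps, Python scripts to look and compute and a tool call to move; the robot and the scene stay as the last step left them, time stands still between calls to the robot, and variables do not carry over. Pictures are saved under pics/ and viewed, at most 10 in all, crops included, and the job is handed in when it is done.

Besides the shell and the picture viewer there is one more tool, called after "Request:" as a command line: name --argument value ..., lists and objects as JSON in quotes. carry_out: Moves the arm, as the interface text tells. Its arguments: {"type":"object","properties":{"claw":{"type":"array","items":{"type":"number"}},"delta_pos":{"type":"array","items":{"type":"array","items":{"type":"number"}}},"angular":{"type":"array","items":{"type":"array","items":{"type":"number"}}},"force":{"type":"number"}},"required":["claw","delta_pos","angular"]}

```bash
mkdir -p pics; ls; cat > h.py <<'E'
import numpy as np, cv2
from cell import arm
from scipy.spatial.transform import Rotation as R
def pix(c): return np.array([c[0]*640,c[1]*400])
def proj(im,P):
    T=np.linalg.inv(im["T"]); p=T[:3,:3]@np.asarray(P,float)+T[:3,3]; q=im["mtx"]@p; return q[:2]/q[2]
def ray(im,uv):
    d=np.linalg.inv(im["mtx"])@[uv[0],uv[1],1.]; return im["T"][:3,3],im["T"][:3,:3]@d
def atz(im,uv,z):
    o,d=ray(im,uv); return o+d*(z-o[2])/d[2]
def tri(a,ua,b,ub):
    o1,d1=ray(a,ua);o2,d2=ray(b,ub)
    s=np.linalg.lstsq(np.c_[d1,-d2],o2-o1,rcond=None)[0]
    p,q=o1+d1*s[0],o2+d2*s[1]; return (p+q)/2,np.linalg.norm(p-q)
def save(im,n,crop=None,k=1):
    f=im["frame"][:,:,::-1]
    if crop: f=f[crop[1]:crop[3],crop[0]:crop[2]]
    cv2.imwrite("pics/"+n,cv2.resize(f,None,fx=k,fy=k,interpolation=cv2.INTER_CUBIC))
E
python3 - <<'E'
from h import *
np.set_printoptions(precision=4,suppress=True)
a=arm.get_image("scene");b=arm.get_image("top")
save(a,"s0.png");save(b,"t0.png")
print(a["T"],b["T"],a["mtx"],b["mtx"])
for n in ["stand","slot_mouth","wedge","wedge_slope","holder","pounder","lath","mug","carton","jar","tin_a","tea"]:
    L=[]
    for im in(a,b):
        r=arm.place_of(n,im); L.append([(pix(x["centre"]).round(1).tolist(),round(x["conf"],2)) for x in r[:3]])
    print(n,L)
    if L[0] and L[1]: print("   ",*tri(a,L[0][0][0],b,L[1][0][0]))
print(arm.observe())
E
```

```text
pics
[[ 0.1855  0.5424 -0.8194  1.424 ]
 [ 0.9825 -0.1134  0.1474 -0.115 ]
 [-0.013  -0.8324 -0.554   0.6577]
 [ 0.      0.      0.      1.    ]] [[ 0.015  -0.9976  0.0681  0.4894]
 [-0.9998 -0.0142  0.0135  0.0457]
 [-0.0125 -0.0683 -0.9976  1.3048]
 [ 0.      0.      0.      1.    ]] [[394.9767   0.     321.5921]
 [  0.     394.9767 193.6299]
 [  0.       0.       1.    ]] [[440.5922   0.     315.7676]
 [  0.     440.5922 190.5951]
 [  0.       0.       1.    ]]
stand [[([455.8, 198.2], 0.7), ([434.9, 171.8], 0.67), ([298.4, 216.9], 0.64)], [([350.2, 208.7], 0.97), ([189.4, 197.8], 0.58)]]
    [0.6373 0.143  0.1574] 0.4140531847383094
slot_mouth [[], [([344.8, 205.2], 0.66), ([444.4, 185.4], 0.55)]]
wedge [[([367.0, 223.6], 0.82), ([305.8, 178.5], 0.53)], [([284.2, 174.6], 0.42)]]
    [0.6237 0.1546 0.0033] 0.006489445751617587
wedge_slope [[([377.3, 187.3], 0.53)], [([272.4, 173.5], 0.64)]]
    [0.6152 0.1782 0.1105] 0.005462427733206658
holder [[([368.0, 224.0], 0.68), ([368.3, 223.3], 0.4)], [([282.4, 176.8], 0.97)]]
    [ 0.6176  0.16   -0.0035] 0.0073981296901278176
pounder [[
[... 778 characters left out ...]
5), ([426.7, 207.0], 0.75)]]
    [ 0.5907 -0.2892  0.1081] 0.0008692681596741682
tea [[([437.1, 175.1], 0.67)], [([351.0, 129.6], 0.33)]]
    [0.7709 0.0957 0.2647] 0.2674559255572755
{'clock': 1.3, 'joints': array([ 1.1564,  0.4345,  0.025 ,  1.5732, -0.0116,  1.134 , -0.0751]), 'dq': array([ 0.0004,  0.0005,  0.0006,  0.0001, -0.0027, -0.0001,  0.0022]), 'joint_efforts': array([  0.0006, -66.7675,   0.9841, -31.4798,  -0.0608,   0.0333,
         0.    ]), 'position': array([ 0.1917, -0.5949,  0.2267]), 'ee_rot': array([-3.1035, -0.4877,  0.    ]), 'force': array([-0.0308, -0.1818, -0.4163]), 'ft_torque': array([ 0.0043,  0.0512, -0.0234]), 'gripper_force': 0.0, 'width': 1.0006739072577886}
```

View pics/s0.png

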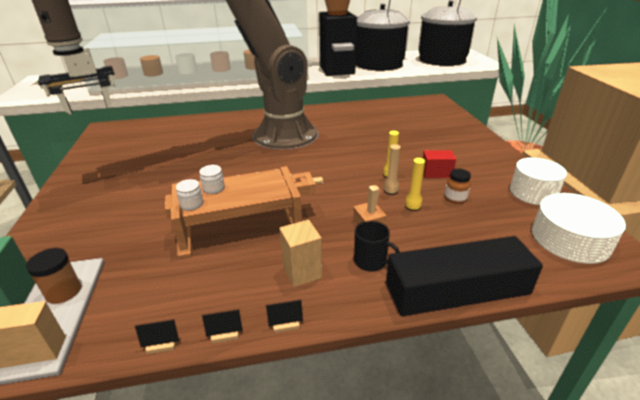

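View pics/t0.png

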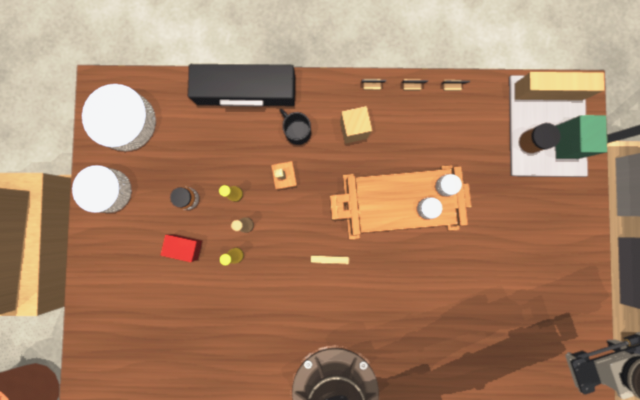

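The scene picture shows the stand at about (240,200), with its tenon at (310,181). The wedge in its block is at (371,205), the beech pounder at (393,170), and yellow look-alikes at (392,150) and (415,185). The top picture shows the tenon at (341,205), wedge at (281,174), pounder at (241,226), yellow ones at (230,192) and (231,258), and lath at (330,260).
Candidates for the wedge are the block (281,174) or the lath (330,260); I choose the block. Candidates for the pounder are beech (241,226) or yellow (230,192)/(231,258); I choose beech.

```bash
python3 - <<'E'
from h import *
a=arm.get_image("scene");b=arm.get_image("top")
def c(im,x,y,w,h,W,H): return cv2.resize(im["frame"][y:y+h,x:x+w,::-1],(W,H),interpolation=cv2.INTER_CUBIC)
# scale 6 tiles 400x300 => 66.67x50 ; use 400/5=80x60 
t=[c(b,315,175,80,60,400,300),c(a,265,150,80,60,400,300),c(b,230,160,80,60,400,300),c(a,340,170,80,60,400,300)]
cv2.imwrite("pics/c1.png",np.vstack([np.hstack(t[:2]),np.hstack(t[2:])]))
np.savez("ims.npz",a=a["frame"],b=b["frame"],aT=a["T"],bT=b["T"],am=a["mtx"],bm=b["mtx"])
for n in ["wedge","pounder","holder","stand"]:
  for im,k in((a,"s"),(b,"t")):
    for r in arm.trace(n,im)[:2]:
      m=r["region"]; ys,xs=np.nonzero(m); print(n,k,round(r["conf"],2),m.sum(),pix(r["centre"]).round(1),xs.min(),xs.max(),ys.min(),ys.max())
E
```

```text
wedge s 0.82 248 [372.9 197.8] 367 379 186 213
wedge s 0.26 2231 [303.7 253.5] 280 321 220 286
wedge t 0.45 427 [429.9 208.2] 417 441 197 218
pounder s 0.68 621 [416.6 185.4] 405 424 158 210
pounder s 0.66 546 [390.1 172.6] 384 399 144 194
pounder t 0.83 217 [244.5 225.2] 232 252 218 231
pounder t 0.82 293 [231.9 257. ] 220 243 247 264
holder s 0.78 412 [364.9 214.2] 353 385 204 223
holder s 0.39 849 [436.9 159.7] 423 455 149 177
holder t 0.96 438 [283.1 174.5] 272 295 162 189
stand s 0.75 5587 [248.1 200.9] 165 316 167 258
stand t 0.67 6532 [395.7 201.7] 330 470 165 238
```

View pics/c1.png

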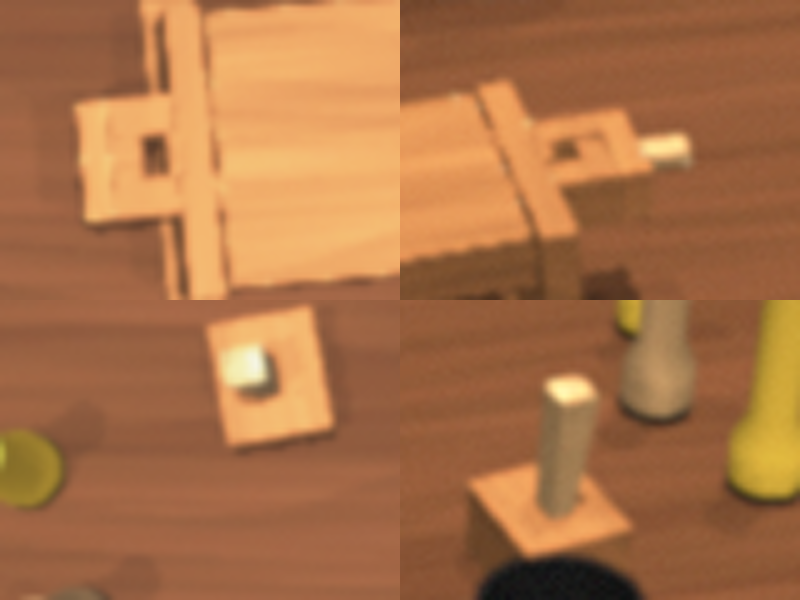

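The crops confirm it: the wedge (pale, tapered) sits in its block, with top face centre around (279,173) in the top view and (374,188) in the scene view. The tenon slot shows as a dark hole at top (345.5,206) and scene (298,180). The beech pounder stands apart from the yellow ones.

```bash
cat > fit.py <<'E'
from h import *
from scipy.optimize import least_squares
np.set_printoptions(precision=4,suppress=True)
D=np.load("ims.npz"); a=dict(frame=D["a"],T=D["aT"],mtx=D["am"]); b=dict(frame=D["b"],T=D["bT"],mtx=D["bm"])
F=lambda o,c:np.array(o)+(np.array(c)+.5)/5-.5
def P(p,q): 
    c,s=np.cos(p[2]),np.sin(p[2]); q=np.array(q)/1000; return np.array([p[0]+c*q[0]-s*q[1],p[1]+s*q[0]+c*q[1],q[2]])
def fit(obs,p0):
    f=lambda p:np.concatenate([proj(im,P(p,q))-uv for im,uv,q in obs])
    r=least_squares(f,p0,loss="soft_l1"); return r.x,f(r.x).reshape(-1,2)
E
python3 - <<'E'
from fit import *
t=lambda c,q:(b,F((315,175),c),q); s=lambda c,q:(a,F((265,150),c),q)
So=[s((252,168),(32,54,110)),s((222,110),(-32,54,110)),s((178,230),(80,0,112)),s((132,238),(80,-20,112)),s((77,88),(-80,-20,112)),s((110,79),(-80,0,112))]
To=[t((80,103),(32,54,110)),t((86,222),(-32,54,110))]
for o in(So+To,So,To):
    p,r=fit(o,[.58,.0,0]); print("stand",p,"slot",P(p,(0,13,110))); print(r.round(1).tolist())
t=lambda c,q:(b,F((230,160),c),q); s=lambda c,q:(a,F((340,170),c),q)
To=[t((207,27),(35,30,45)),t((310,7),(35,-30,45)),t((332,124),(-35,-30,45)),t((230,144),(-35,30,45))]
So=[s((122,256),(35,-30,45)),s((232,228),(35,30,45)),s((69,185),(-35,-30,45))]
for o in(So+To,So,To):
    p,r=fit(o,[.62,.15,.19]); print("holder",p); print(r.round(1).tolist())
# wedge top face centre
wt=np.mean([F((230,160),c) for c in((222,47),(265,45),(270,83),(228,90))],0)
ws=np.mean([F((340,170),c) for c in((145,80),(188,78),(197,90),(155,103))],0)
print("wedge top",wt,ws,tri(a,ws,b,wt),atz(b,wt,.114),atz(a,ws,.114))
p,_=fit(So+To,[.62,.15,.19])
for sg in(0,np.pi):
  pp=p.copy(); pp[2]+=sg
  for x in(-10,10):
    for q in((x,-4,50),(x,-4,115),(x,9,50),(x,17.1,115)):
      u=proj(a,P(pp,q)); v=proj(b,P(pp,q)); print(sg,q,(u-[340,170])*5,(v-[230,160])*5)
# pounder
ps=arm  # base/top
E
```

```text
stand [ 0.5341 -0.0329  0.0927] slot [ 0.5329 -0.02    0.11  ]
[[0.2, -0.3], [0.1, -0.5], [-0.9, -0.1], [0.4, -0.4], [-0.9, -1.1], [-0.5, -0.3], [-0.9, -0.7], [-0.2, -1.0]]
stand [ 0.5361 -0.0325  0.0879] slot [ 0.535  -0.0196  0.11  ]
[[0.5, 0.2], [0.4, -0.1], [-0.8, 0.3], [0.5, 0.1], [-0.6, -0.8], [-0.1, -0.0]]
stand [ 0.5302 -0.0345  0.063 ] slot [ 0.5293 -0.0216  0.11  ]
[[0.0, 0.1], [-0.0, -0.1]]
holder [0.6206 0.1558 0.1976]
[[1.1, -0.4], [-0.2, -0.3], [-0.4, -0.9], [0.3, -0.5], [0.1, -0.3], [0.1, 0.1], [-0.1, -0.1]]
holder [0.6228 0.1551 0.1708]
[[0.6, 0.1], [-0.3, 0.5], [-0.2, -0.6]]
holder [0.6199 0.1561 0.2084]
[[0.1, -0.2], [-0.1, -0.2], [0.1, 0.2], [-0.0, 0.2]]
wedge top [278.85 172.85] [373.85 187.15] (array([0.6179, 0.164 , 0.1141]), np.float64(0.0022120912376581716)) [0.6176 0.1629 0.114 ] [0.6178 0.1652 0.114 ]
0 (-10, -4, 50) [130.5461 184.791 ] [277.4802  87.1959]
0 (-10, -4, 115) [136.8607  80.8985] [267.7866  75.4599]
0 (-10, 9, 50) [152.466  179.1912] [255.1573  91.3273]
0 (-10, 17.1, 115) [173.5771  72.1701] [229.5914  82.5288]
0 (10, -4, 50) [148.338  205.4148] [271.3124  53.0464]
0 (10, -4, 115) [155.3986 100.6469] [261.2961  39.4757]
0 (10, 9, 50) [170.519  199.6513] [249.014   57.1731]
0 (10, 17.1, 115) [192.5659  91.6551] [223.1452  46.5363]
3.141592653589793 (-10, -4, 50) [162.0081 201.8628] [257.5903  55.5859]
3.141592653589793 (-10, -4, 115) [169.5473  97.2239] [246.8313  42.1527]
3.141592653589793 (-10, 9, 50) [139.7611 207.6434] [279.8887  51.4591]
3.141592653589793 (-10, 17.1, 115) [132.0786 106.2886] [284.9821  35.0921]
3.141592653589793 (10, -4, 50) [144.055 181.34 ] [263.7431  89.7383]
3.141592653589793 (10, -4, 115) [150.8369  77.576 ] [253.305   78.1401]
3.141592653589793 (10, 9, 50) [122.0708 186.9562] [286.0659  85.6069]
3.141592653589793 (10, 17.1, 115) [113.8274  86.3741] [291.5     71.0712]
```

```bash
cat >> h.py <<'E'
def plan(pos,yaw,n,s=None):
    """rows (tool axes, cm/rad) from the present pose to a tool-down pose whose tool x has world angle yaw"""
    s=s or arm.observe(); p=s["position"]; A=R.from_rotvec(s["ee_rot"])
    B=R.from_matrix(np.array([[np.cos(yaw),np.sin(yaw),0],[np.sin(yaw),-np.cos(yaw),0],[0,0,-1.]]))
    w=(A.inv()*B).as_rotvec()/n; d=(np.array(pos)-p)/n; o=[];C=A
    for i in range(n): o.append((C.inv().apply(d)*100).round(2).tolist()); C=C*R.from_rotvec(w)
    print("delta",o,"\nang",w.round(3).tolist())
def st():
    s=arm.observe(); m=R.from_rotvec(s["ee_rot"]).as_matrix(); print("t",s["clock"],"p",s["position"].round(4),"yaw",np.arctan2(m[1,0],m[0,0]).round(3),"z",m[:,2].round(3),"F",s["force"].round(2),"w",round(s["width"]*91.8,1),"g",s["gripper_force"])
E
python3 - <<'E'
from fit import *
plan((.6185,.163,.20),.1976+np.pi/2,18)
for u,v in (((391.7,189.6),(245.8,225.6)),):
    print(tri(a,u,b,v),atz(b,v,0),atz(a,u,0))
# pounder silhouettes: compare projections to crops
p=[.465,.235,0]
for q in((0,0,0),(0,0,150)): print(proj(a,P(p,q)),proj(b,P(p,q)))
def c(im,x,y,w,h): return cv2.resize(im["frame"][y:y+h,x:x+w,::-1],(400,300),interpolation=cv2.INTER_CUBIC)
cv2.imwrite("pics/c2.png",np.hstack([c(b,205,195,80,60),c(a,350,140,80,60)]))
E
```

```text
delta [[3.55, -3.28, 0.15], [3.8, -2.98, 0.15], [4.03, -2.67, 0.15], [4.23, -2.33, 0.15], [4.41, -1.98, 0.15], [4.55, -1.62, 0.15], [4.67, -1.25, 0.15], [4.75, -0.86, 0.15], [4.81, -0.48, 0.15], [4.83, -0.09, 0.15], [4.82, 0.3, 0.15], [4.78, 0.69, 0.15], [4.71, 1.08, 0.15], [4.61, 1.45, 0.15], [4.48, 1.82, 0.15], [4.31, 2.18, 0.15], [4.12, 2.52, 0.15], [3.91, 2.84, 0.15]] 
ang [0.0, 0.0, -0.081]
(array([ 0.4723,  0.2709, -0.0005]), np.float64(0.004235081228331562)) [0.4717 0.2688 0.    ] [0.4731 0.2728 0.    ]
[378.9256 189.5613] [257.1372 228.0537]
[382.497  145.1725] [248.8127 229.0009]
```

View pics/c2.png

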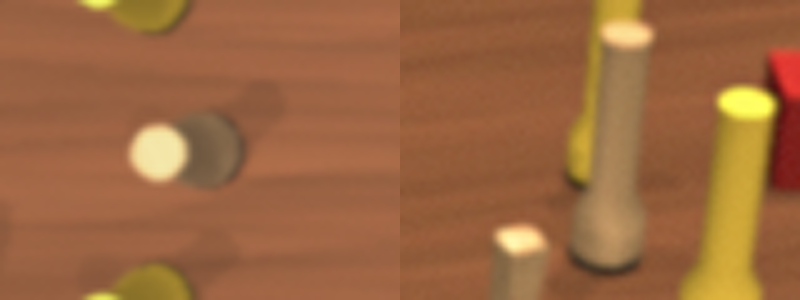

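The crop confirms the beech pounder: handle top at top (236.3,225) and scene (394.8,146.4), with the black sole and the yellow ones clearly distinct. Now moving to the wedge.

Request:
carry_out --claw '[5, 5, 5, 5, 5, 5, 5, 5, 5, 5, 5, 5, 5, 5, 5, 5, 5, 5]' --delta_pos '[[3.55, -3.28, 0.15], [3.8, -2.98, 0.15], [4.03, -2.67, 0.15], [4.23, -2.33, 0.15], [4.41, -1.98, 0.15], [4.55, -1.62, 0.15], [4.67, -1.25, 0.15], [4.75, -0.86, 0.15], [4.81, -0.48, 0.15], [4.83, -0.09, 0.15], [4.82, 0.3, 0.15], [4.78, 0.69, 0.15], [4.71, 1.08, 0.15], [4.61, 1.45, 0.15], [4.48, 1.82, 0.15], [4.31, 2.18, 0.15], [4.12, 2.52, 0.15], [3.91, 2.84, 0.15]]' --angular '[[0, 0, -0.081], [0, 0, -0.081], [0, 0, -0.081], [0, 0, -0.081], [0, 0, -0.081], [0, 0, -0.081], [0, 0, -0.081], [0, 0, -0.081], [0, 0, -0.081], [0, 0, -0.081], [0, 0, -0.081], [0, 0, -0.081], [0, 0, -0.081], [0, 0, -0.081], [0, 0, -0.081], [0, 0, -0.081], [0, 0, -0.081], [0, 0, -0.081]]'

```text
clock: 3.6
position: [0.6187, 0.1648, 0.1997]
ee_rot: [1.986, 2.433, -0.0]
force: [1.3, 1.1, -0.7]
width: 0.546
gripper_force: 0.0
```

```bash
python3 - <<'E'
from fit import *
st(); plan((.6185,.163,.20),.1976+np.pi/2,3)
u=F((350,140),(226,34));v=F((205,195),(158,152))
print("pounder top",tri(a,u,b,v)); print(arm.observe()["joints"])
E
```

```text
t 3.6 p [0.6187 0.1648 0.1997] yaw 1.772 z [ 0. -0. -1.] F [ 1.3   1.09 -0.75] w 50.1 g 0.0
delta [[-0.06, -0.02, -0.01], [-0.06, -0.02, -0.01], [-0.06, -0.02, -0.01]] 
ang [0.0, 0.0, 0.001]
pounder top (array([0.4748, 0.2686, 0.1474]), np.float64(0.0005943751272464081))
[ 0.0239  0.5483 -0.5693  1.5314  0.3129  1.1536 -0.4046]
```

Request:
carry_out --claw '[5, 5, 5, 5, 5, 5, 1.5, 1.5, 1.5, 1.5, 1.5, 1.5]' --delta_pos '[[-0.15, 0, 3], [0, 0, 3], [0, 0, 3], [0, 0, 1.6], [0, 0, 1], [0, 0, 0], [0, 0, 0], [0, 0, 0], [0, 0, 0], [0, 0, 0], [0, 0, 0], [0, 0, 0]]' --angular '[[0, 0, 0], [0, 0, 0], [0, 0, 0], [0, 0, 0], [0, 0, 0], [0, 0, 0], [0, 0, 0], [0, 0, 0], [0, 0, 0], [0, 0, 0], [0, 0, 0], [0, 0, 0]]' --force 15

```text
clock: 4.8
position: [0.6184, 0.1619, 0.0843]
ee_rot: [1.99, 2.431, 0.001]
force: [-0.2, 0.0, 4.6]
width: 0.216
gripper_force: 15.0
```

```bash
python3 -c "
from h import *
st()"
```

```text
t 4.8 p [0.6184 0.1619 0.0843] yaw 1.77 z [ 0.001  0.    -1.   ] F [-0.21  0.04  4.59] w 19.8 g 15.000146334059536
```

Request:
carry_out --claw '[1.5, 1.5, 1.5, 1.5, 1.5, 1.5, 1.5]' --delta_pos '[[0, 0, -0.5], [0, 0, -1.5], [0, 0, -2], [0, 0, -3], [0, 0, -4], [0, 0, -3], [0, 0, 0]]' --angular '[[0, 0, 0], [0, 0, 0], [0, 0, 0], [0, 0, 0], [0, 0, 0], [0, 0, 0], [0, 0, 0]]'

```text
clock: 5.5
position: [0.6201, 0.1634, 0.2299]
ee_rot: [1.987, 2.428, 0.012]
force: [0.5, -0.2, 0.1]
width: 0.218
gripper_force: 15.0
```

```bash
cat > ef.py <<'E'
from fit import *
from scipy.optimize import minimize
from scipy.ndimage import map_coordinates
def edgefit(im,edges,p0,Pf=P,sig=1.0,d=(.012,.012,.08)):
    g=cv2.GaussianBlur(im["frame"].astype(float),(0,0),sig); G=[(cv2.Sobel(g[...,c],-1,1,0)/8,cv2.Sobel(g[...,c],-1,0,1)/8) for c in range(3)]
    def f(p):
        s=0;n=0
        for e0,e1 in edges:
            u,v=proj(im,Pf(p,e0)),proj(im,Pf(p,e1)); L=np.linalg.norm(v-u)
            if L<2: continue
            t=np.linspace(.06,.94,40)[:,None]; q=u+t*(v-u); nrm=np.array([-(v-u)[1],(v-u)[0]])/L
            r=sum(map_coordinates(gx,[q[:,1],q[:,0]],order=1)*nrm[0]+map_coordinates(gy,[q[:,1],q[:,0]],order=1)*nrm[1] for gx,gy in G)
            s+=abs(r.mean())*L; n+=L
        return -s/n
    best=None;rng=np.random.default_rng(0)
    for k in range(12):
        x0=np.array(p0)+(rng.uniform(-1,1,3)*[.003,.003,.02] if k else 0)
        r=minimize(f,x0,method="Nelder-Mead",options=dict(initial_simplex=x0+np.vstack([np.zeros(3),np.diag([.002,.002,.02])]),xatol=1e-5,fatol=1e-4))
        if best is None or r.fun<best.fun: best=r
    return best.x,-best.fun
ten=[((32,54,110),(-32,54,110)),((32,4,110),(32,54,110)),((-32,4,110),(-32,54,110))]
slot=[((11.75,6,110),(11.75,18,110)),((-11.75,6,110),(-11.75,18,110))]
pan=[((80,0,112),(34,0,112)),((-34,0,112),(-80,0,112)),((80,-20,112),(-80,-20,112)),((80,0,112),(80,-20,112)),((-80,0,112),(-80,-20,112))]
if __name__=="__main__":
    st()
    for n,im in(("scene",a),("top",b)):
        for e in(ten+slot,ten+slot+pan):
            p,s=edgefit(im,e,[.5335,-.033,.085]); print(n,len(e),p,s,"slot",P(p,(0,13,110)),proj(im,P(p,(0,13,110))))
E
python3 ef.py
```

```text
t 5.5 p [0.6201 0.1634 0.2299] yaw 1.77 z [ 0.008  0.003 -1.   ] F [ 0.51 -0.15  0.11] w 20.0 g 14.999883798882365
scene 5 [ 0.5362 -0.0326  0.1108] 44.26727399469688 slot [ 0.5348 -0.0197  0.11  ] [297.3313 179.5746]
scene 10 [ 0.5362 -0.0299  0.1041] 37.90464502157604 slot [ 0.5349 -0.0169  0.11  ] [298.3525 179.483 ]
top 5 [ 0.533  -0.0331  0.1109] 66.00253425639993 slot [ 0.5316 -0.0202  0.11  ] [345.833  205.5051]
top 10 [ 0.5333 -0.0338  0.1068] 41.55566655257109 slot [ 0.5319 -0.0209  0.11  ] [346.0889 205.4084]
```

```bash
python3 - <<'E'
from h import *
st(); plan((.5325,-.0145,.213),1.679,8)
E
```

```text
t 5.5 p [0.6201 0.1634 0.2299] yaw 1.77 z [ 0.008  0.003 -1.   ] F [ 0.51 -0.15  0.11] w 20.0 g 14.999883798882365
delta [[-1.96, -1.51, 0.2], [-1.98, -1.49, 0.2], [-2.0, -1.47, 0.2], [-2.01, -1.45, 0.2], [-2.03, -1.42, 0.2], [-2.05, -1.4, 0.21], [-2.06, -1.38, 0.21], [-2.08, -1.35, 0.21]] 
ang [0.001, -0.0, 0.011]
```

Request:
carry_out --claw '[1.5, 1.5, 1.5, 1.5, 1.5, 1.5, 1.5, 1.5, 1.5, 1.5]' --delta_pos '[[-1.96, -1.51, 0.13], [-1.98, -1.49, 0.13], [-2.0, -1.47, 0.13], [-2.01, -1.45, 0.13], [-2.03, -1.42, 0.13], [-2.05, -1.4, 0.13], [-2.06, -1.38, 0.13], [-2.08, -1.35, 0.13], [0, 0, 0], [0, 0, 0]]' --angular '[[0, 0, 0.0114], [0, 0, 0.0114], [0, 0, 0.0114], [0, 0, 0.0114], [0, 0, 0.0114], [0, 0, 0.0114], [0, 0, 0.0114], [0, 0, 0.0114], [0, 0, 0], [0, 0, 0]]'

```text
clock: 6.5
position: [0.5302, -0.0163, 0.2136]
ee_rot: [2.1, 2.337, 0.0]
force: [-0.4, 0.4, -0.0]
width: 0.221
gripper_force: 15.0
```

```bash
python3 - <<'E'
from h import *
st()
a=arm.get_image("scene");b=arm.get_image("top")
np.savez("ims2.npz",a=a["frame"],b=b["frame"],aT=a["T"],bT=b["T"],am=a["mtx"],bm=b["mtx"]); st()
c=lambda im,x,y: cv2.resize(im["frame"][y:y+75,x:x+50,::-1],(400,600),interpolation=cv2.INTER_CUBIC)
cv2.imwrite("pics/c3.png",np.hstack([c(a,280,125),c(b,315,170)]))
E
```

```text
t 6.5 p [ 0.5302 -0.0163  0.2136] yaw 1.678 z [ 0. -0. -1.] F [-0.39  0.4  -0.03] w 20.3 g 14.999861866235733
t 6.6 p [ 0.5306 -0.015   0.2136] yaw 1.68 z [ 0.001  0.001 -1.   ] F [-0.11  0.76 -0.67] w 19.8 g 14.999890909530222
```

View pics/c3.png

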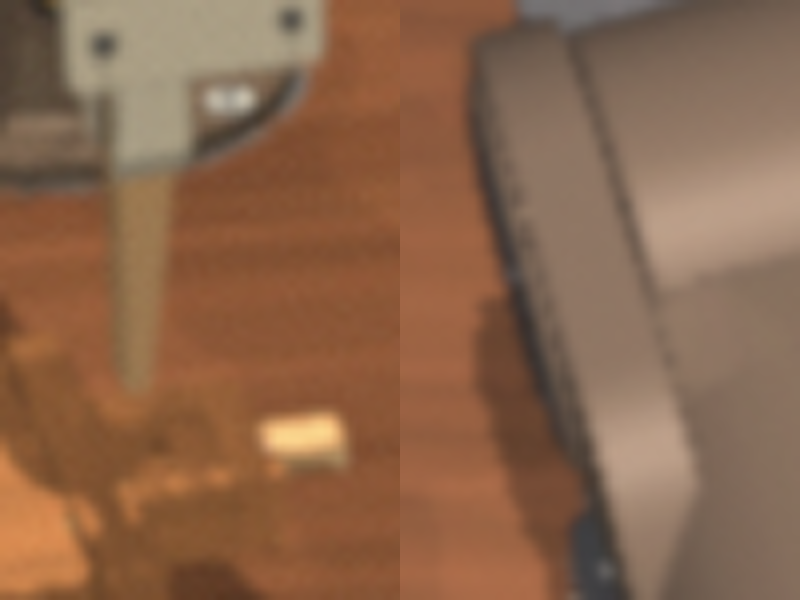

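The scene crop shows the wedge gripped, tip at about (296.5,173) in full pixels, hanging just behind and above the slot at (297.5,179.5). The top view is blocked by the arm.

```bash
python3 - <<'E'
import fit
from ef import *
D=np.load("ims2.npz"); im=dict(frame=D["a"],T=D["aT"],mtx=D["am"])
zt=.2136-.0793
for dz in(-.0015,0,.0015):
  def Pw(p,q):
    c,s=np.cos(.108),np.sin(.108); x,y,z=np.array(q)/1000
    y=y+p[2]*(z-.1)*-1   # lean in y about grip
    return np.array([p[0]+c*x-s*y,p[1]+s*x+c*y,z+zt+dz])
  E=[((10,-4,0),(10,4,0)),((10,4,0),(10,4+8.5,68)),((-10,-4,0),(-10,-4,68)),((-10,-4,0),(10,-4,0))]
  p,s=edgefit(im,E,[.531,-.0215,0],Pw); print(dz,p,s,"tip px",proj(im,Pw(p,(10,4,0))),"tip origin",Pw(p,(0,0,0)))
  # expressed in stand frame (scene fit)
  for sp in([.5362,-.0326,.108],[.5345,-.033,.108]):
    d=Pw(p,(0,0,0))[:2]-sp[:2]; c,s_=np.cos(sp[2]),np.sin(sp[2]); print("  stand xy mm",(1000*np.array([c*d[0]+s_*d[1],-s_*d[0]+c*d[1]])).round(1))
E
```

```text
-0.0015 [ 0.464  -0.0034 -0.0684] 25.097280106540147 tip px [299.2018 160.6299] tip origin [ 0.4647 -0.0102  0.1328]
  stand xy mm [-68.6  30. ]
  stand xy mm [-66.9  30.2]
0 [ 0.467  -0.0037 -0.0695] 25.142059809912475 tip px [299.1911 160.6883] tip origin [ 0.4678 -0.0106  0.1343]
  stand xy mm [-65.7  29.3]
  stand xy mm [-63.9  29.5]
0.0015 [ 0.47   -0.004  -0.0705] 25.18484925950579 tip px [299.1738 160.7466] tip origin [ 0.4708 -0.011   0.1358]
  stand xy mm [-62.7  28.5]
  stand xy mm [-61.   28.7]
```

```bash
python3 - <<'E'
from fit import *
D=np.load("ims2.npz"); im=dict(frame=D["a"],T=D["aT"],mtx=D["am"])
zt=.2136-.0793
cr=lambda p:((proj(im,p)-[280,125]+.5)*8-.5).round(0).tolist()
for x,y in((.5310,-.0213),(.5330,-.0213),(.529,-.0213)):
  o=[x,y,.108]
  L=lambda q:P(o,q)+[0,0,zt]
  print(x,y,[cr(L(q)) for q in((-10,-4,0),(10,-4,0),(10,4,0),(-10,-4,65),(10,-4,65),(10,12.1,65))])
# profile rows/cols through the image
g=im["frame"].astype(int)
for r in(150,160,168,171,172,173,174,175): print(r,[tuple(v) for v in g[r,290:303]])
E
```

```text
0.531 -0.0213 [[113.0, 359.0], [128.0, 388.0], [151.0, 384.0], [103.0, 182.0], [117.0, 210.0], [167.0, 202.0]]
0.533 -0.0213 [[114.0, 362.0], [128.0, 391.0], [152.0, 387.0], [103.0, 185.0], [118.0, 213.0], [168.0, 205.0]]
0.529 -0.0213 [[112.0, 356.0], [127.0, 385.0], [151.0, 381.0], [102.0, 179.0], [116.0, 207.0], [166.0, 199.0]]
150 [(np.int64(126), np.int64(78), np.int64(51)), (np.int64(128), np.int64(80), np.int64(53)), (np.int64(125), np.int64(83), np.int64(53)), (np.int64(123), np.int64(87), np.int64(57)), (np.int64(130), np.int64(100), np.int64(66)), (np.int64(145), np.int64(113), np.int64(74)), (np.int64(154), np.int64(120), np.int64(80)), (np.int64(154), np.int64(119), np.int64(79)), (np.int64(155), np.int64(121), np.int64(80)), (np.int64(153), np.int64(118), np.int64(78)), (np.int64(151), np.int64(115), np.int64(76)), (np.int64(141), np.int64(100), np.int64(64)), (np.int64(132), np.int64(86), np.int64(53))]
160 [(np.int64(141), np.int64(89), np.int64(54)), (np.int64(144), np.int64(90), np.int64(56)), (np.int64(142), np.int64(89), np.int64(55)), (np.int64(134), np.int64(91),
[... 3302 characters left out ...]
 np.int64(56)), (np.int64(142), np.int64(91), np.int64(53)), (np.int64(142), np.int64(92), np.int64(53))]
175 [(np.int64(136), np.int64(88), np.int64(51)), (np.int64(139), np.int64(89), np.int64(52)), (np.int64(152), np.int64(96), np.int64(56)), (np.int64(165), np.int64(106), np.int64(64)), (np.int64(164), np.int64(105), np.int64(62)), (np.int64(161), np.int64(103), np.int64(60)), (np.int64(159), np.int64(102), np.int64(60)), (np.int64(155), np.int64(100), np.int64(60)), (np.int64(152), np.int64(99), np.int64(59)), (np.int64(146), np.int64(95), np.int64(57)), (np.int64(141), np.int64(91), np.int64(54)), (np.int64(140), np.int64(91), np.int64(55)), (np.int64(141), np.int64(92), np.int64(54))]
```

Request:
carry_out --claw '[1.5, 1.5, 1.5, 1.5]' --delta_pos '[[-0.05, 0.08, 0.8], [0, 0, 0.8], [0, 0, 0.5], [0, 0, 0]]' --angular '[[0, 0, 0], [0, 0, 0], [0, 0, 0], [0, 0, 0]]'

```text
clock: 7.0
position: [0.5306, -0.0163, 0.1911]
ee_rot: [-2.097, -2.337, 0.002]
force: [-0.1, -0.3, -0.3]
width: 0.217
gripper_force: 15.0
```

```bash
python3 - <<'E'
from fit import *
st()
im=arm.get_image("scene"); st()
np.savez("ims3.npz",a=im["frame"])
c=lambda f: cv2.resize(f[150:200,270:320,::-1],(400,400),interpolation=cv2.INTER_CUBIC)
cv2.imwrite("pics/c4.png",np.hstack([c(im["frame"]),c(a["frame"])]))
zt=arm.observe()["position"][2]-.0793
cr=lambda p:((proj(im,p)-[270,150]+.5)*8-.5).round(0).tolist()
for sp in([.5362,-.0326,.108],):
  print("slot",[cr(P(sp,q)) for q in((-11.75,4,110),(11.75,4,110),(11.75,19,110),(-11.75,19,110))])
  for y in(12.2,):
    o=[*P(sp,(0,y,0))[:2],.108]
    print("wedge ideal",zt,[cr(P(o,q)+[0,0,zt]) for q in((-10,-4,0),(10,-4,0),(10,4,0),(-10,-4,40),(10,-4,40),(10,9,40))])
E
```

```text
t 7.0 p [ 0.5306 -0.0163  0.1911] yaw 1.679 z [-0.002  0.    -1.   ] F [-0.1  -0.29 -0.3 ] w 20.0 g 14.999941843561828
t 7.05 p [ 0.5309 -0.0163  0.1916] yaw 1.679 z [-0.001  0.    -1.   ] F [ 0.77  0.35 -0.1 ] w 20.2 g 14.999917480163276
slot [[187.0, 227.0], [204.0, 263.0], [248.0, 255.0], [231.0, 220.0]]
wedge ideal 0.11233885058595959 [[201.0, 222.0], [215.0, 252.0], [239.0, 248.0], [194.0, 117.0], [209.0, 146.0], [248.0, 139.0]]
```

View pics/c4.png

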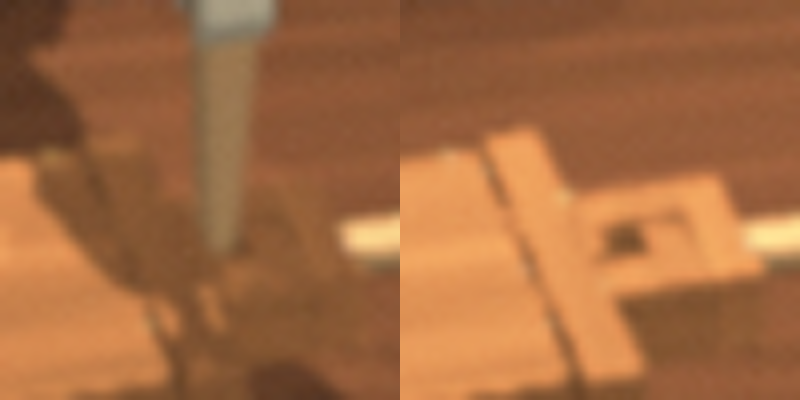

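The crop shows the wedge tip at crop (220,250), within the slot's dark opening at (205–245, 220–260), which matches the ideal projection. Lowering gently.

Request:
carry_out --claw '[1.5, 1.5, 1.5, 1.5, 1.5]' --delta_pos '[[0, 0, 0.3], [0, 0, 0.3], [0, 0, 0.3], [0, 0, 0.3], [0, 0, 0]]' --angular '[[0, 0, 0], [0, 0, 0], [0, 0, 0], [0, 0, 0], [0, 0, 0]]'

```text
clock: 7.55
position: [0.531, -0.0166, 0.1799]
ee_rot: [-2.098, -2.337, 0.001]
force: [-0.4, -0.6, -0.3]
width: 0.216
gripper_force: 15.0
```

```bash
python3 - <<'E'
from fit import *
st()
E
```

```text
t 7.55 p [ 0.531  -0.0166  0.1799] yaw 1.678 z [-0.001 -0.    -1.   ] F [-0.38 -0.58 -0.32] w 19.8 g 14.99966764356941
```

Request:
carry_out --claw '[1.5, 1.5, 1.5, 1.5, 1.5]' --delta_pos '[[0, 0, 0.4], [0, 0, 0.4], [0, 0, 0.4], [0, 0, 0.3], [0, 0, 0]]' --angular '[[0, 0, 0], [0, 0, 0], [0, 0, 0], [0, 0, 0], [0, 0, 0]]'

```text
clock: 8.05
position: [0.5309, -0.0165, 0.1648]
ee_rot: [-2.098, -2.337, 0.001]
force: [-0.7, -1.1, 0.2]
width: 0.215
gripper_force: 15.0
```

Request:
carry_out --claw '[1.5, 1.5, 1.5, 1.5, 1.5]' --delta_pos '[[0, 0, 0.3], [0, 0, 0.3], [0, 0, 0.3], [0, 0, 0.2], [0, 0, 0]]' --angular '[[0, 0, 0], [0, 0, 0], [0, 0, 0], [0, 0, 0], [0, 0, 0]]'

```text
clock: 8.55
position: [0.531, -0.0165, 0.154]
ee_rot: [-2.098, -2.338, 0.001]
force: [0.3, 0.2, -0.5]
width: 0.219
gripper_force: 15.0
```

Request:
carry_out --claw '[1.5, 1.5, 1.5, 1.5, 1.5]' --delta_pos '[[0, 0, 0.2], [0, 0, 0.2], [0, 0, 0.2], [0, 0, 0.2], [0, 0, 0]]' --angular '[[0, 0, 0], [0, 0, 0], [0, 0, 0], [0, 0, 0], [0, 0, 0]]'

```text
clock: 9.05
position: [0.531, -0.0165, 0.146]
ee_rot: [-2.098, -2.337, 0.001]
force: [-0.0, 0.5, -0.7]
width: 0.214
gripper_force: 15.0
```

Request:
carry_out --claw '[1.5, 1.5, 1.5, 1.5, 1.5]' --delta_pos '[[0, 0, 0.2], [0, 0, 0.2], [0, 0, 0.2], [0, 0, 0.2], [0, 0, 0]]' --angular '[[0, 0, 0], [0, 0, 0], [0, 0, 0], [0, 0, 0], [0, 0, 0]]'

```text
clock: 9.55
position: [0.532, -0.0168, 0.1388]
ee_rot: [2.098, 2.336, 0.001]
force: [0.6, -1.1, 4.3]
width: 0.218
gripper_force: 15.0
```

Request:
carry_out --claw '[2.6, 3.2, 4.5, 5, 5, 5, 5, 5, 5]' --delta_pos '[[0, 0, 0], [0, 0, 0], [0, 0, 0], [0, 0, -1], [0, 0, -3], [0, 0, -4], [0, 0, -3], [0, 0, -1], [0, 0, 0]]' --angular '[[0, 0, 0], [0, 0, 0], [0, 0, 0], [0, 0, 0], [0, 0, 0], [0, 0, 0], [0, 0, 0], [0, 0, 0], [0, 0, 0]]'

```text
clock: 10.45
position: [0.532, -0.0163, 0.2601]
ee_rot: [2.097, 2.336, 0.003]
force: [-0.4, -1.1, 0.1]
width: 0.544
gripper_force: 0.0
```

```bash
python3 - <<'E'
from fit import *
st()
# toward pounder grasp: tool yaw choices near pi/2
plan((.4735,.2695,.25),np.pi/2+.108-1.45,8)
plan((.4735,.2695,.25),np.pi/2+.108,8)
print(arm.observe()["joints"])
im=arm.get_image("scene")
c=lambda f: cv2.resize(f[130:190,260:340,::-1],(800,600),interpolation=cv2.INTER_CUBIC)
cv2.imwrite("pics/c5.png",c(im["frame"]))
E
```

```text
t 10.45 p [ 0.532  -0.0163  0.2601] yaw 1.678 z [ 0.003 -0.    -1.   ] F [-0.37 -1.12  0.14] w 49.9 g 0.0
delta [[3.63, -0.34, 0.12], [3.51, -0.99, 0.12], [3.27, -1.61, 0.12], [2.93, -2.17, 0.12], [2.49, -2.66, 0.12], [1.97, -3.07, 0.12], [1.38, -3.37, 0.12], [0.75, -3.57, 0.12]] 
ang [0.0, -0.0, 0.181]
delta [[3.63, -0.34, 0.12], [3.63, -0.34, 0.12], [3.63, -0.34, 0.12], [3.63, -0.34, 0.12], [3.63, -0.34, 0.12], [3.63, -0.34, 0.12], [3.63, -0.34, 0.13], [3.63, -0.34, 0.13]] 
ang [0.0, 0.0, -0.0]
[ 0.377   0.3151 -0.5773  1.7165  0.1863  1.1617 -0.1441]
```

View pics/c5.png

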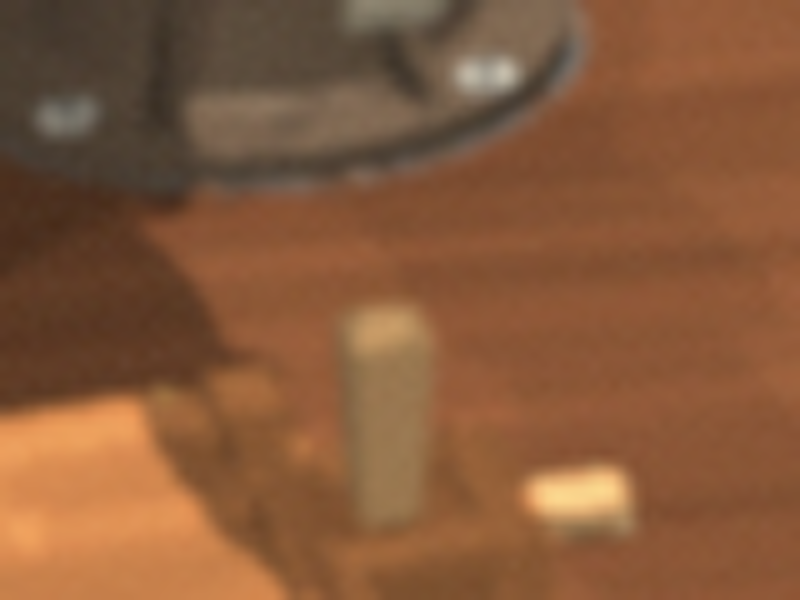

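The crop shows the wedge standing upright in the slot, top face at about (298.5,164) in full pixels, sloping side away from the panel. Now to the pounder.

Request:
carry_out --claw '[5, 5, 5, 5, 5, 5, 5, 5, 5]' --delta_pos '[[3.63, -0.34, 0.12], [3.63, -0.34, 0.12], [3.63, -0.34, 0.12], [3.63, -0.34, 0.12], [3.63, -0.34, 0.12], [3.63, -0.34, 0.12], [3.63, -0.34, 0.12], [3.63, -0.34, 0.12], [0, 0, 0]]' --angular '[[0, 0, 0], [0, 0, 0], [0, 0, 0], [0, 0, 0], [0, 0, 0], [0, 0, 0], [0, 0, 0], [0, 0, 0], [0, 0, 0]]'

```text
clock: 11.4
position: [0.4697, 0.2744, 0.2471]
ee_rot: [-2.087, -2.343, 0.002]
force: [-0.1, -0.1, 0.0]
width: 0.543
gripper_force: 0.0
```

```bash
python3 - <<'E'
from fit import *
st(); plan((.4735,.2695,.25),1.678,1)
a=arm.get_image("scene");b=arm.get_image("top")
np.savez("ims4.npz",a=a["frame"],b=b["frame"],aT=a["T"],bT=b["T"],am=a["mtx"],bm=b["mtx"])
c=lambda im,x,y: cv2.resize(im["frame"][y:y+50,x:x+50,::-1],(400,400),interpolation=cv2.INTER_CUBIC)
cv2.imwrite("pics/c6.png",np.hstack([c(a,270,145),c(b,320,180)]))
E
```

```text
t 11.4 p [0.4697 0.2744 0.2471] yaw 1.686 z [-0.004  0.002 -1.   ] F [-0.12 -0.14  0.02] w 49.9 g 0.0
delta [[-0.53, 0.32, -0.29]] 
ang [-0.003, -0.002, 0.008]
```

View pics/c6.png

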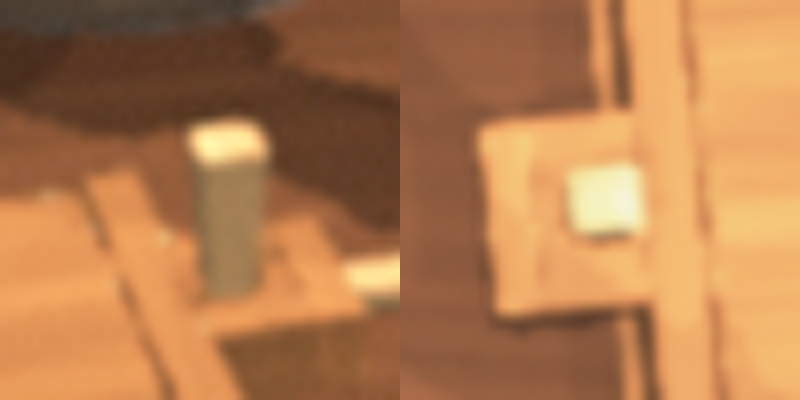

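The wedge stands upright in the slot: top face centre at scene (298.1,162.3) and top (345.2,204.4). Tightening the pounder approach.

```bash
python3 - <<'E'
from fit import *
u=F8=np.array([270,145])+(np.array([228,142])+.5)/8-.5; v=np.array([320,180])+(np.array([205,199])+.5)/8-.5
print(tri(a,u,b,v),atz(a,u,.168),atz(b,v,.168))
E
```

```text
(array([ 0.5326, -0.0154,  0.1605]), np.float64(0.0006631036325500522)) [ 0.5461 -0.0166  0.168 ] [ 0.5323 -0.0153  0.168 ]
```

Request:
carry_out --claw '[5, 5, 5, 5, 5, 5, 5, 5, 2, 2, 2, 2, 2, 2, 2]' --delta_pos '[[-0.4, 0.3, 2], [0, 0, 3], [0, 0, 3], [0, 0, 2.5], [0, 0, 1.7], [0, 0, 1], [0, 0, 0.7], [0, 0, 0], [0, 0, 0], [0, 0, 0], [0, 0, 0], [0, 0, 0], [0, 0, 0], [0, 0, 0], [0, 0, 0]]' --angular '[[0, 0, 0], [0, 0, 0], [0, 0, 0], [0, 0, 0], [0, 0, 0], [0, 0, 0], [0, 0, 0], [0, 0, 0], [0, 0, 0], [0, 0, 0], [0, 0, 0], [0, 0, 0], [0, 0, 0], [0, 0, 0], [0, 0, 0]]' --force 45

```text
clock: 13.0
position: [0.4765, 0.2659, 0.1101]
ee_rot: [2.098, 2.338, 0.001]
force: [-0.8, -0.3, 5.7]
width: 0.288
gripper_force: 44.9
```

```bash
python3 -c "
from h import *
st()"
```

```text
t 13.0 p [0.4765 0.2659 0.1101] yaw 1.679 z [ 0.001  0.    -1.   ] F [-0.84 -0.3   5.69] w 26.4 g 44.93347406387329
```

Request:
carry_out --claw '[4, 4.5, 4.5, 4.5, 2, 2, 2, 2, 2, 2]' --delta_pos '[[0, 0, 0], [0, 0, 0], [0.38, 0, 0], [0, 0, 0], [0, 0, 0], [0, 0, 0], [0, 0, 0], [0, 0, 0], [0, 0, 0], [0, 0, 0]]' --angular '[[0, 0, 0], [0, 0, 0], [0, 0, 0], [0, 0, 0], [0, 0, 0], [0, 0, 0], [0, 0, 0], [0, 0, 0], [0, 0, 0], [0, 0, 0]]' --force 35

```text
clock: 14.0
position: [0.4759, 0.2693, 0.1096]
ee_rot: [2.099, 2.338, -0.0]
force: [-0.0, -0.0, -1.8]
width: 0.293
gripper_force: 35.0
```

```bash
python3 -c "
from h import *
st()"
```

```text
t 14.0 p [0.4759 0.2693 0.1096] yaw 1.678 z [-0. -0. -1.] F [-0.04 -0.   -1.76] w 26.9 g 34.99186098575592
```

Request:
carry_out --claw '[2, 2, 2, 2, 2, 2, 2, 2, 2]' --delta_pos '[[0, 0, -0.5], [0, 0, -2], [0, 0, -3.5], [0, 0, -4], [0, 0, -4], [0, 0, -3.5], [0, 0, -2], [0, 0, -1], [0, 0, 0]]' --angular '[[0, 0, 0], [0, 0, 0], [0, 0, 0], [0, 0, 0], [0, 0, 0], [0, 0, 0], [0, 0, 0], [0, 0, 0], [0, 0, 0]]'

```text
clock: 14.9
position: [0.4762, 0.2698, 0.3157]
ee_rot: [2.098, 2.337, 0.003]
force: [-0.1, 0.1, -3.6]
width: 0.296
gripper_force: 35.0
```

```bash
python3 -c "
from h import *
st(); plan((.532,-.0165,.305),1.678,8)"
```

```text
t 14.9 p [0.4762 0.2698 0.3157] yaw 1.679 z [ 0.002  0.001 -1.   ] F [-0.06  0.07 -3.62] w 27.1 g 34.99129593372345
delta [[-3.63, 0.31, 0.13], [-3.63, 0.31, 0.13], [-3.63, 0.31, 0.13], [-3.63, 0.31, 0.13], [-3.63, 0.31, 0.13], [-3.63, 0.31, 0.13], [-3.63, 0.31, 0.13], [-3.63, 0.31, 0.13]] 
ang [0.0, -0.0, 0.0]
```

Request:
carry_out --claw '[2, 2, 2, 2, 2, 2, 2, 2, 2, 2, 2]' --delta_pos '[[-2, 0.2, 0.1], [-3.63, 0.31, 0.13], [-3.63, 0.31, 0.13], [-3.63, 0.31, 0.13], [-3.63, 0.31, 0.13], [-3.63, 0.31, 0.13], [-3.63, 0.31, 0.13], [-3.63, 0.31, 0.13], [-1.63, 0.1, 0], [0, 0, 0], [0, 0, 0]]' --angular '[[0, 0, 0], [0, 0, 0], [0, 0, 0], [0, 0, 0], [0, 0, 0], [0, 0, 0], [0, 0, 0], [0, 0, 0], [0, 0, 0], [0, 0, 0], [0, 0, 0]]'

```text
clock: 16.0
position: [0.531, -0.0164, 0.3032]
ee_rot: [-2.098, -2.336, 0.002]
force: [0.2, 1.1, -1.5]
width: 0.292
gripper_force: 35.0
```

```bash
python3 - <<'E'
from fit import *
st()
a=arm.get_image("scene")
np.savez("ims5.npz",a=a["frame"]);st()
c=lambda im,x,y: cv2.resize(im["frame"][y:y+75,x:x+75,::-1],(600,600),interpolation=cv2.INTER_CUBIC)
cv2.imwrite("pics/c7.png",c(a,260,120))
s=arm.observe(); p=s["position"]
for q in((22,0,-.1096),(-22,0,-.1096),(0,0,-.1096)):
  print(((proj(a,p+np.array([0,q[0]/1000,q[2]]))-[260,120]+.5)*8-.5).round())
E
```

```text
t 16.0 p [ 0.531  -0.0164  0.3032] yaw 1.678 z [-0.002  0.001 -1.   ] F [ 0.19  1.07 -1.45] w 26.8 g 34.991363883018494
t 16.05 p [ 0.5311 -0.0155  0.3036] yaw 1.68 z [-0.002  0.001 -1.   ] F [ 0.97 -0.32 -1.65] w 26.7 g 34.99139606952667
[369. 241.]
[232. 254.]
[301. 247.]
```

View pics/c7.png

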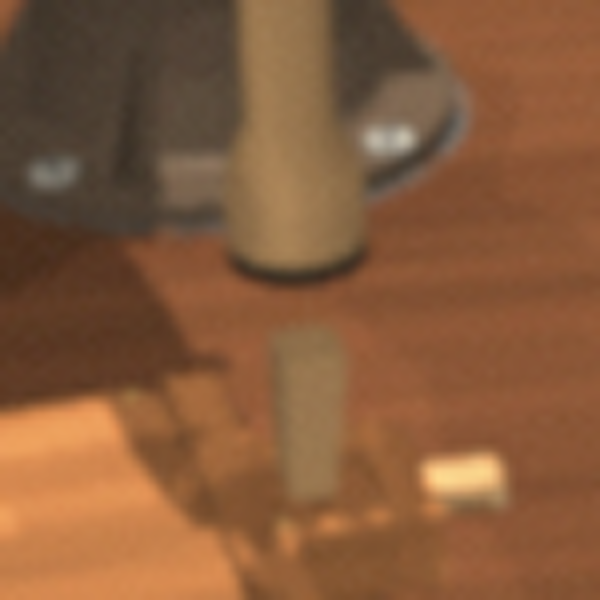

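The crop shows the pounder hanging upright above the wedge, sole centre at crop (298,250) and wedge top at (308,340). It is about 2–3 mm short toward +y, so I correct that and lower slowly.

Request:
carry_out --claw '[2, 2, 2, 2, 2, 2, 2, 2, 2, 2, 2, 2]' --delta_pos '[[0.2, 0.05, 0.2], [0, 0, 0.2], [0, 0, 0.2], [0, 0, 0.2], [0, 0, 0.2], [0, 0, 0.2], [0, 0, 0.2], [0, 0, 0.2], [0, 0, 0.2], [0, 0, 0.2], [0, 0, 0.2], [0, 0, 0]]' --angular '[[0, 0, 0], [0, 0, 0], [0, 0, 0], [0, 0, 0], [0, 0, 0], [0, 0, 0], [0, 0, 0], [0, 0, 0], [0, 0, 0], [0, 0, 0], [0, 0, 0], [0, 0, 0]]'

```text
clock: 17.25
position: [0.5319, -0.0146, 0.2823]
ee_rot: [-2.098, -2.338, 0.001]
force: [-0.2, -0.1, -2.6]
width: 0.292
gripper_force: 35.0
```

Request:
carry_out --claw '[2, 2, 2, 2, 2]' --delta_pos '[[0, 0, 0.1], [0, 0, 0.1], [0, 0, 0.1], [0, 0, 0.1], [0, 0, 0]]' --angular '[[0, 0, 0], [0, 0, 0], [0, 0, 0], [0, 0, 0], [0, 0, 0]]'

```text
clock: 17.75
position: [0.532, -0.0146, 0.2785]
ee_rot: [-2.099, -2.338, 0.0]
force: [-0.6, 0.6, -1.6]
width: 0.294
gripper_force: 35.0
```

Request:
carry_out --claw '[2, 2, 2, 2, 2, 2]' --delta_pos '[[0, 0, 0.1], [0, 0, 0.1], [0, 0, 0.1], [0, 0, 0.1], [0, 0, 0.1], [0, 0, 0]]' --angular '[[0, 0, 0], [0, 0, 0], [0, 0, 0], [0, 0, 0], [0, 0, 0], [0, 0, 0]]'

```text
clock: 18.35
position: [0.5319, -0.0146, 0.2734]
ee_rot: [-2.098, -2.338, 0.0]
force: [0.2, 0.2, -1.9]
width: 0.294
gripper_force: 35.0
```

Request:
carry_out --claw '[2, 2, 2, 2, 2, 2]' --delta_pos '[[0, 0, 0.1], [0, 0, 0.1], [0, 0, 0.1], [0, 0, 0.1], [0, 0, 0.1], [0, 0, 0]]' --angular '[[0, 0, 0], [0, 0, 0], [0, 0, 0], [0, 0, 0], [0, 0, 0], [0, 0, 0]]'

```text
clock: 18.95
position: [0.5326, -0.0144, 0.2697]
ee_rot: [2.098, 2.337, 0.002]
force: [-0.9, 0.0, 6.2]
width: 0.292
gripper_force: 35.0
```

Request:
carry_out --claw '[2, 2, 2]' --delta_pos '[[0, 0, 0.1], [0, 0, 0.1], [0, 0, 0]]' --angular '[[0, 0, 0], [0, 0, 0], [0, 0, 0]]'

```text
clock: 19.25
position: [0.5326, -0.0144, 0.2677]
ee_rot: [2.098, 2.337, 0.002]
force: [-1.4, -0.7, 6.2]
width: 0.289
gripper_force: 35.0
```

Request:
carry_out --claw '[2, 2, 2, 2, 2]' --delta_pos '[[0, 0, 0.15], [0, 0, 0.15], [0, 0, 0.15], [0, 0, 0.1], [0, 0, 0]]' --angular '[[0, 0, 0], [0, 0, 0], [0, 0, 0], [0, 0, 0], [0, 0, 0]]'

```text
clock: 19.75
position: [0.5326, -0.0145, 0.2621]
ee_rot: [2.098, 2.337, 0.002]
force: [-1.2, 0.1, 5.4]
width: 0.288
gripper_force: 35.0
```

```bash
python3 - <<'E'
from h import *
st()
E
```

```text
t 19.75 p [ 0.5326 -0.0145  0.2621] yaw 1.678 z [ 0.002 -0.    -1.   ] F [-1.23  0.06  5.37] w 26.4 g 35.00247895717621
```

Request:
carry_out --claw '[2, 2, 2, 2]' --delta_pos '[[0, 0, 0.1], [0, 0, 0.1], [0, 0, 0.1], [0, 0, 0]]' --angular '[[0, 0, 0], [0, 0, 0], [0, 0, 0], [0, 0, 0]]'

```text
clock: 20.15
position: [0.5326, -0.0145, 0.2591]
ee_rot: [2.098, 2.337, 0.002]
force: [-1.7, -0.2, 5.7]
width: 0.288
gripper_force: 35.0
```

Request:
carry_out --claw '[2, 2, 2]' --delta_pos '[[0, 0, 0.1], [0, 0, 0.1], [0, 0, 0]]' --angular '[[0, 0, 0], [0, 0, 0], [0, 0, 0]]'

```text
clock: 20.45
position: [0.5325, -0.0144, 0.2572]
ee_rot: [2.098, 2.337, 0.002]
force: [-1.9, -0.6, 6.3]
width: 0.292
gripper_force: 35.0
```

Request:
carry_out --claw '[2, 2, 2]' --delta_pos '[[0, 0, 0.1], [0, 0, 0.1], [0, 0, 0]]' --angular '[[0, 0, 0], [0, 0, 0], [0, 0, 0]]'

```text
clock: 20.75
position: [0.5329, -0.0143, 0.2563]
ee_rot: [2.097, 2.336, 0.003]
force: [-3.6, -1.2, 16.4]
width: 0.293
gripper_force: 35.1
```

Request:
carry_out --claw '[2, 2, 2, 2]' --delta_pos '[[0, 0, 0.04], [0, 0, 0], [0, 0, 0], [0, 0, 0]]' --angular '[[0, 0, 0], [0, 0, 0], [0, 0, 0], [0, 0, 0]]'

```text
clock: 21.15
position: [0.533, -0.0143, 0.2563]
ee_rot: [2.097, 2.336, 0.003]
force: [-4.9, 0.3, 19.3]
width: 0.29
gripper_force: 35.1
```

Request:
carry_out --claw '[2, 2, 2, 2, 2, 2, 2]' --delta_pos '[[0, 0, -0.2], [0, 0, -0.3], [0, 0, -1], [0, 0, -2], [0, 0, -2], [0, 0, -1], [0, 0, 0]]' --angular '[[0, 0, 0], [0, 0, 0], [0, 0, 0], [0, 0, 0], [0, 0, 0], [0, 0, 0], [0, 0, 0]]'

```text
clock: 21.85
position: [0.5327, -0.0144, 0.3201]
ee_rot: [2.097, 2.336, 0.003]
force: [0.1, -0.4, -2.4]
width: 0.294
gripper_force: 35.0
```

```bash
python3 -c "
from h import *
st(); plan((.4755,.2695,.315),1.678,8)"
```

```text
t 21.85 p [ 0.5327 -0.0144  0.3201] yaw 1.678 z [ 0.003  0.    -1.   ] F [ 0.07 -0.38 -2.41] w 27.0 g 34.99134421348572
delta [[3.6, -0.33, 0.06], [3.6, -0.33, 0.06], [3.6, -0.33, 0.06], [3.6, -0.33, 0.06], [3.6, -0.33, 0.06], [3.6, -0.33, 0.06], [3.6, -0.33, 0.06], [3.6, -0.33, 0.06]] 
ang [0.0, 0.0, 0.0]
```

Request:
carry_out --claw '[2, 2, 2, 2, 2, 2, 2, 2, 2, 2, 2]' --delta_pos '[[2, -0.2, 0], [3.6, -0.33, 0], [3.6, -0.33, 0], [3.6, -0.33, 0], [3.6, -0.33, 0], [3.6, -0.33, 0], [3.6, -0.33, 0], [3.6, -0.33, 0], [1.6, -0.13, 0], [0, 0, 0], [0, 0, 0]]' --angular '[[0, 0, 0], [0, 0, 0], [0, 0, 0], [0, 0, 0], [0, 0, 0], [0, 0, 0], [0, 0, 0], [0, 0, 0], [0, 0, 0], [0, 0, 0], [0, 0, 0]]'

```text
clock: 22.95
position: [0.4747, 0.2683, 0.3177]
ee_rot: [-2.098, -2.338, 0.003]
force: [0.1, -0.3, -2.5]
width: 0.287
gripper_force: 35.0
```

Request:
carry_out --claw '[2, 2, 2, 2, 2, 2, 2, 2, 2, 2, 2, 2]' --delta_pos '[[0, 0, 2], [0, 0, 3], [0, 0, 3], [0, 0, 3], [0, 0, 3], [0, 0, 2.5], [0, 0, 1.5], [0, 0, 1], [0, 0, 0.5], [0, 0, 0.3], [0, 0, 0], [0, 0, 0]]' --angular '[[0, 0, 0], [0, 0, 0], [0, 0, 0], [0, 0, 0], [0, 0, 0], [0, 0, 0], [0, 0, 0], [0, 0, 0], [0, 0, 0], [0, 0, 0], [0, 0, 0], [0, 0, 0]]'

```text
clock: 24.15
position: [0.4752, 0.2691, 0.1214]
ee_rot: [2.098, 2.337, 0.002]
force: [0.3, -0.4, -1.8]
width: 0.289
gripper_force: 35.0
```

```bash
python3 -c "
from h import *
st()"
```

```text
t 24.15 p [0.4752 0.2691 0.1214] yaw 1.678 z [ 0.001  0.    -1.   ] F [ 0.35 -0.36 -1.8 ] w 26.5 g 34.991424679756165
```

Sole about 12 mm up. Lowering until it touches.

Request:
carry_out --claw '[2, 2, 2, 2, 2]' --delta_pos '[[0, 0, 0.3], [0, 0, 0.3], [0, 0, 0.2], [0, 0, 0.1], [0, 0, 0]]' --angular '[[0, 0, 0], [0, 0, 0], [0, 0, 0], [0, 0, 0], [0, 0, 0]]'

```text
clock: 24.65
position: [0.4747, 0.2688, 0.1115]
ee_rot: [-2.099, -2.338, 0.001]
force: [-0.1, -0.5, -1.7]
width: 0.288
gripper_force: 35.0
```

Request:
carry_out --claw '[2, 2, 2]' --delta_pos '[[0, 0, 0.1], [0, 0, 0.1], [0, 0, 0]]' --angular '[[0, 0, 0], [0, 0, 0], [0, 0, 0]]'

```text
clock: 24.95
position: [0.4748, 0.269, 0.1097]
ee_rot: [2.099, 2.338, 0.0]
force: [0.0, 1.1, -2.9]
width: 0.294
gripper_force: 35.0
```

Request:
carry_out --claw '[2, 2, 2]' --delta_pos '[[0, 0, 0.05], [0, 0, 0.05], [0, 0, 0]]' --angular '[[0, 0, 0], [0, 0, 0], [0, 0, 0]]'

```text
clock: 25.25
position: [0.4749, 0.2692, 0.1095]
ee_rot: [2.098, 2.338, 0.001]
force: [-2.1, -0.4, 8.4]
width: 0.292
gripper_force: 35.0
```

Touching. Release it and rise.

Request:
carry_out --claw '[2, 3.2, 4, 4.8, 5, 5, 5, 5, 5, 5, 5]' --delta_pos '[[0, 0, -0.08], [0, 0, 0], [0, 0, 0], [0, 0, 0], [0, 0, 0], [0, 0, -1], [0, 0, -3], [0, 0, -4], [0, 0, -4], [0, 0, -2], [0, 0, 0]]' --angular '[[0, 0, 0], [0, 0, 0], [0, 0, 0], [0, 0, 0], [0, 0, 0], [0, 0, 0], [0, 0, 0], [0, 0, 0], [0, 0, 0], [0, 0, 0], [0, 0, 0]]'

```text
clock: 26.35
position: [0.476, 0.2704, 0.2536]
ee_rot: [2.097, 2.336, 0.009]
force: [0.2, -0.9, -0.3]
width: 0.544
gripper_force: 0.0
```

```bash
python3 - <<'E'
from h import *
st()
a=arm.get_image("scene");b=arm.get_image("top")
c=lambda im,x,y,w,h,W,H: cv2.resize(im["frame"][y:y+h,x:x+w,::-1],(W,H),interpolation=cv2.INTER_CUBIC)
cv2.imwrite("pics/c8.png",np.vstack([c(a,265,120,160,100,640,400),np.hstack([c(b,315,175,80,50,320,200),c(b,205,200,80,50,320,200)])]))
E
```

```text
t 26.35 p [0.476  0.2704 0.2536] yaw 1.679 z [ 0.005  0.003 -1.   ] F [ 0.2  -0.88 -0.33] w 50.0 g 0.0
```

View pics/c8.png

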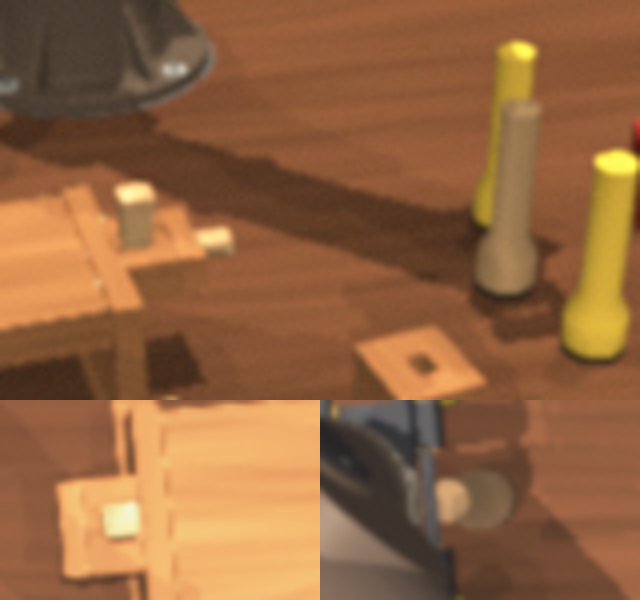

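The final picture shows the wedge driven in at crop (135,215). The shelf gap line is gone, the pounder is upright at (508,200), the lath and yellow ones are unmoved, and the gripper is clear.

```bash
python3 -c "
from cell import arm
print(arm.sign_off())"
```

```text
the job is handed in; nothing more can be done
None
```

The job is handed in at about 26 s of the 69 s: the wedge is driven home in the tenon slot (it stopped firmly under about 20 N), the shelf looks tight against the panel, the pounder stands upright back at its place on the counter, and nothing else looked moved in the last picture.

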